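# Clamp the rail in the drill jig

## Robot

A 7-joint arm with a two-finger parallel gripper is mounted at the origin on a cart in front of the work surface, level with it; the furniture and walls round the work are solid. World frame = base frame: x ahead of the robot, y to its left, z up, the work surface at z = 0. Lengths are in m, angles in rad, forces in N, time in s.
With the tool pointing down it reaches from about 0.4 to 0.9 m from the base axis. Payload 5.5 kg.
Tool frame: the origin (TCP) lies between the finger pads; the fingertips stand 8 mm ahead of it and the grasp point (between the pads) lies 11 mm behind it (manip.tcp_to_tips is the z of the fingertips in the tool frame, in m); z points along the fingers, y is the line along which they close (so a half turn about z gives the same grasp; the last joint's range is limited). The gripper opens to 85 mm and grips with 20 to 120 N. Pads are 22 mm wide; open, the fingers measure 114 mm over their backs; the gripper's body (76 mm by 85 mm) begins 54 mm behind the grasp point. The pads swing forward as they close: fully open they stand 13 mm farther back than shut.
Start: joints at [1.598, 0.501, -0.427, 1.55, 0.221, 1.138, -0.21], TCP at [0.152, -0.632, 0.239] pointing down, gripper open.
Joint ranges: [-2.88, 2.88], [-0.31, 2.03], [-1.54, 1.56], [0.2, 2.42], [-1.41, 4.55], [0.19, 2.02], [-2.57, 2.57]. Speed limits (rad/s): [2.57, 2.57, 3.14, 3.14, 3.14, 3.14, 3.14].

## Interface

Orientations are given as a unit quaternion [w, x, y, z].
In Python, from workcell import manip gives the robot as it stands.
- The arm moves only by the tool carry_out, never from a script. Its argument "deltas" is a list of rows, each a list of 3 entries, a list of its own where there are three numbers: the shift along the tool's x, y, z in m, then the turn about the tool's z in degrees, then the finger opening in m, from 0 to 0.0854. A call has 1 to 12 rows; each row is the pose to reach, as a shift and turn from the pose commanded when the call began, along the tool's axes at that moment; what a row does not reach only later rows make up. A row lasts 1/10 s, in which the tool goes at most 50 mm and 8.59 degrees, less where a joint would pass 70% of its speed; a pose out of reach is approached as far as the arm can. A call with a gripper value outside its range is refused whole. The fingers move at their own pace and stop on an object; "newtons" is the grip in N (left out, the last holds). Time passes only in rows, so rows that repeat a pose let the fingers close. It gives the time, the measured TCP pose, the force, the opening and the grip force at its end, in the units of the state.
- manip.state(): the state, without advancing time (a new reading comes with each control period).
- manip.capture(name): name is "side" or "top" or "wrist"; returns the picture (420x560x3 uint8, blue, green, red); there is no depth.
- manip.calibration(name): a dict with "fx", "fy", "cx", "cy" (pixels), "rvec" (rotation vector, rad) and "tvec" (3), from world to camera coordinates, as OpenCV has them; the wrist camera has in their place "tool_from_camera" (4x4, takes a point from camera to tool coordinates, whose origin is the TCP and whose axes are the flange's). Camera axes: x right, y down, z forward; pixel columns grow to the right and rows downward; lengths in m; the calibration is good to about 2 mm. A picture is of the moment at which its call begins: read the wrist's pose just before it. calibration takes no time and is no camera call.
- manip.finish_job(): hands the job in; it is judged then, once.
Trained networks look in the newest picture that a camera, given by its name, has taken for a name from the list of things; names that differ only in an ending like _2 or _b are one class to them, and where a whole thing is asked for, a point or a joint stands for the part that bears it (a point fixed in the world has none). Each returns a list of dicts, best first, with "p" (0 to 1); they miss things now and then, are a little off and sometimes report something else, mostly with a low value. They report only what shows in the picture. A call takes as long as a camera call. They do not tell look-alikes from the thing itself.
- manip.cut_out(camera, query): "pixels" (420x560 bool, what is visible of it) and "point" ([row, column] in pixels, amid what is visible of it).
The state is a dict: "t": time; "q": joint angles; "joint_vel": joint speeds; "joint_torque": joint torques, N m; "tcp_pos": TCP position; "ee_rot": TCP orientation; "force": force on the tool from outside, world axes, zero at the start; "moment": the same for the moment, N m; "width": finger opening in m; "grip_force": force on a finger pad.
Only numpy, scipy, OpenCV 4.12 (cv2) and the standard library are available. Lean on these libraries where they do the work, as an engineer would, in place of code of your own. Each camera call takes 0.05 s, during which the arm holds its last target. There are 200 camera calls.

## Task

The slotted aluminium rail lies in the drill jig, ready to be clamped for drilling. With a finger, push the swung-aside clamp strap round over the rail until it meets its stop pin, and then push the raised cam lever all the way down, so that the pad is pressed on the rail and stays so by itself. Only push: pinch neither strap nor lever, leave the rail where it lies in its nest, and do not disturb the things standing about.

Things in the scene. Friction and masses are not known exactly. Their poses are not given: they have to be found in the camera images.
- jig: Aluminium tooling plate, 150 (x) x 150 (y) x 15 mm, fixed on the bench. Origin: centre of its underside, at bench height; z up. The rail lies along the jig's y axis at jig x = +38 mm, between a fence, two dowels and two end stops, all 6 mm high. The clamp post stands at jig x = -42, y = 0. A dark bush bracket, top 43 mm above the bench, covers jig x 15 to 73, y 28 to 56 mm.
- clamp_post (a point): Point on the vertical axis about which the clamp strap swings, 65 mm above the bench, at jig x = -42, y = 0 mm; its x and y axes are those of the jig.
- stop_pin (a point): Top of the upright steel stop pin on the jig, 9 mm in diameter, 46 mm above the bench, at jig x = +2, y = +18 mm. The strap's +y side meets it when the strap is over the rail.
- swing (a joint): Swing of the clamp about its vertical post, rad. 0 = fully aside: the strap points 1.6 rad clockwise (from above) of the jig's +x axis, about along jig -y. It grows counter-clockwise to 1.6 (stop), where the strap points along jig +x, over the rail, against the stop pin. About 1 N at the nose moves it; it stays where it is left.
- strap_nose (a point): Middle of the strap's nose end, 100 mm from the post's axis; x axis from post to nose. The strap is a slotted dark steel bar, 26 mm wide, 14 mm thick, reaching from 28 mm behind the axis to 100 mm ahead; lever raised, its underside is 36 mm and its top 50 mm above the bench, and the lever lowers it by 6 mm. A spindle (top 73 mm above the bench) stands 80 mm from the axis.
- pad_foot (a point): Centre of the underside of the round rubber pad (17 mm in diameter) under the strap, 80 mm from the post's axis. Lever raised, it is 26.5 mm above the bench and clears the rail's top (23 mm) by 3.5 mm; lever down, it is sprung on to the rail with about 12 N. With the lever down it is too low to swing over the rail.
- cam_lever (a joint): Cam lever, rad: 0 = fully raised (60 degrees above level), grows as it is pushed down, 1.05 = fully down (level; hard stop). It takes 2 to 3 N at the tip and stays where it is left.
- lever_pin (a point): Centre of the lever's cross pin, on the post's axis, 65 mm above the bench. The lever turns with the strap and always points from here to the side opposite the nose.
- lever_tip (a point): Upper edge of the lever's free end, 89 mm from the pin. The lever is a straight black grip, 18 mm wide, 12 mm thick; a ridge 7 mm wide runs along its upper face, 8 mm from the line through the pin, 5 mm proud of the sides. Fully down this point is 73 mm above the bench; fully raised 146 mm above it and 38 mm from the post's axis. Below the lever there is free space.
- strap: The clamp strap with its pad; its origin lies on the post's axis, 15 mm above the bench while the lever is raised.
- rail: Loose slotted aluminium rail, 22 x 118 x 8 mm, 35 g, lying in the jig; origin at the centre of its underside, long axis y.
- nut: Loose black thumb nut, 20 mm in diameter, 9 mm high, lying on the jig's plate (bystander).
- tap: Loose black knock-down tap, 14 x 78 x 14 mm, lying on the bench (bystander).
- disc: Loose black adapter disc, 57 mm in diameter, 20 mm high, on the bench (bystander).
- pin: Loose push pin with a cream rod and a black head, 72 mm long, 23 mm high, on the black mat (bystander).
- bottle: Loose clear atomiser bottle, 38 mm in diameter, 120 mm tall, standing on the bench (bystander).
- block: Loose black foam sanding block, 48 x 88 x 32 mm, on the bench (bystander).
Things that resemble listed ones, but are neither listed nor needed, are in the scene too. Leave any black look-alike of the rail alone.

How it is judged:
On the way:
1. the strap is swung over the rail against its stop while the lever is still raised (value of joint swing above 1.54 rad and value of joint cam_lever below 0.4 rad), for 0.1 s.
At the end, for the whole second after the job is handed in: The strap is over the rail against its stop (within 0.07 rad), the lever is down (within 0.08 rad of its stop) and stays there by itself, the pad presses on the rail with more than 6 N, and the rail lies at rest within 5 mm of where it was in its nest (value of joint swing above 1.53 rad and value of joint cam_lever above 0.97 rad and contact force between strap and rail above 6 N and distance of rail from where it was at the start of the episode below 0.005 m and velocity of joint cam_lever below 0.05 rad/s and linear speed of rail below 0.02 m/s); the robot touches nothing.
It fails at once if the strap was pinched between the fingers (both its sides pushed at once) (contact force between the fingers and strap_c0 above 1 N and contact force between the fingers and strap_c1 above 1 N).
It fails at once if the lever was pinched between the fingers (both its cheeks pushed at once) (contact force between the fingers and cam_lever_c1 above 1 N and contact force between the fingers and cam_lever_c2 above 1 N).
It fails at once if the rail was lifted or knocked out of its nest (more than 8 mm) (distance of rail from where it was at the start of the episode above 0.008 m).
It fails at once if a bystander was moved by more than 20 mm (distance of any of nut, tap, disc, pin, bottle, block from where it was at the start of the episode above 0.02 m).
It also fails if it takes over 45 s, if anything falls off the work surface, if the arm or the gripper's body presses on something with over 40 N, if the wrist force passes 120 N, or if a joint passes its speed limit or range.

## Working session

There is one attempt and no reset: what is moved stays moved. The work goes in short steps, Python scripts to look and compute and a tool call to move; the robot and the scene stay as the last step left them, time stands still between calls to the robot, and variables do not carry over. Pictures are saved under pics/ and viewed, at most 10 in all, crops included, and the job is handed in when it is done.

Besides the shell and the picture viewer there is one more tool, called after ">>>" by a JSON object that holds its "method" and its "body". carry_out: Moves the arm, as the interface text tells. Its arguments: {"type":"object","properties":{"deltas":{"type":"array"},"newtons":{"type":"number"}},"required":["deltas"]}

```bash
ls; mkdir -p pics; python3 - <<'E'
from workcell import manip
import cv2,numpy as np
a=manip.capture("side");b=manip.capture("top")
cv2.imwrite("pics/side0.png",a);cv2.imwrite("pics/top0.png",b)
for c in("side","top"):
  k=manip.calibration(c);print(c,k)
  for n in("jig","clamp_post","stop_pin","strap","cam_lever","strap_nose","lever_tip","rail","nut"):
    try:
      r=manip.cut_out(c,n);print(n,[(round(x["p"],2),np.round(x["point"]).tolist(),int(x["pixels"].sum())) for x in r[:3]])
    except Exception as e: print(n,e)
s=manip.state();print(s["t"],s["tcp_pos"],s["ee_rot"],s["width"])
print(manip.calibration("wrist"),manip.tcp_to_tips)
E
```

```text
pics
side {'fx': 421.71445699520234, 'fy': 421.71445699520234, 'cx': 279.8026991945208, 'cy': 208.1222739146609, 'rvec': array([ 0.49795261, -2.45162641,  1.56110194]), 'tvec': array([0.40664482, 0.253104  , 0.73140535])}
jig [(0.67, [228.0, 264.0], 1966)]
clamp_post [(0.88, [226.0, 268.0], 1818)]
stop_pin [(0.6, [224.0, 262.0], 1987)]
strap [(0.62, [214.0, 280.0], 144)]
cam_lever [(0.73, [200.0, 277.0], 210)]
strap_nose [(0.58, [216.0, 279.0], 143)]
lever_tip [(0.71, [197.0, 277.0], 163)]
rail [(0.71, [240.0, 386.0], 133), (0.68, [227.0, 272.0], 1992), (0.61, [215.0, 251.0], 112)]
nut []
top {'fx': 476.4358810571864, 'fy': 476.4358810571864, 'cx': 280.196019813622, 'cy': 205.47029257671795, 'rvec': array([ 2.15476744, -2.11708881,  0.23518792]), 'tvec': array([-0.18897154,  0.53164657,  0.99083037])}
jig [(0.95, [190.0, 312.0], 3904)]
clamp_post [(0.84, [188.0, 309.0], 4060)]
stop_pin [(0.58, [190.0, 310.0], 3828)]
strap [(0.72, [190.0, 340.0], 466)]
cam_lever [(0.58, [198.0, 309.0], 192)]
strap_nose [(0.82, [196.0, 336.0], 422)]
lever_tip [(0.64, [196.0, 335.0], 411), (0.6, [199.0, 306.0], 179)]
rail [(0.86, [171.0, 316.0], 338), (0.53, [329.0, 341.0], 201)]
nut [(0.44, [208.0, 291.0], 65)]
1.0 [ 0.15186116 -0.63201845  0.23932859] [1.41475688e-05 9.93057795e-01 1.17627441e-01 1.18200503e-05] 0.08589424727491456
{'fx': 332.81239557249, 'fy': 332.81239557249, 'cx': 280.0877447069094, 'cy': 213.10777425589092, 'tool_from_camera': array([[-9.62060777e-05, -9.44796057e-01, -3.27658971e-01,
         8.40289317e-02],
       [ 9.99999919e-01, -2.18644190e-04,  3.36838325e-04,
        -1.08399519e-03],
       [-3.89884252e-04, -3.27658912e-01,  9.44796002e-01,
        -1.33844899e-01],
       [ 0.00000000e+00,  0.00000000e+00,  0.00000000e+00,
         1.00000000e+00]])} 0.008
```

```bash
python3 - <<'E'
import cv2,numpy as np
a=cv2.imread("pics/side0.png")[150:290,180:420];b=cv2.imread("pics/top0.png")
cv2.imwrite("pics/side0c.png",cv2.resize(a,None,fx=3.3,fy=3.3,interpolation=2))
cv2.imwrite("pics/top0c.png",cv2.resize(b[130:250,230:390],None,fx=5,fy=5,interpolation=2))
E
```

```text
(no output)
```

View pics/top0.png

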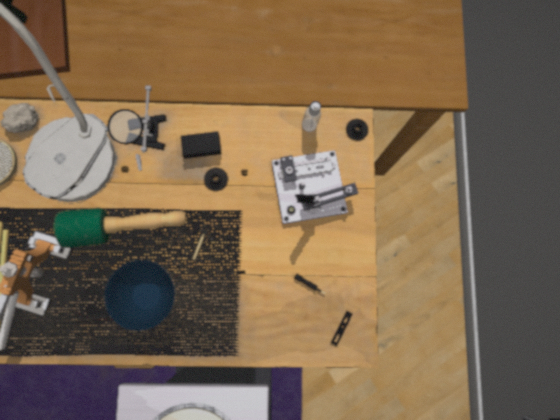

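View pics/top0c.png

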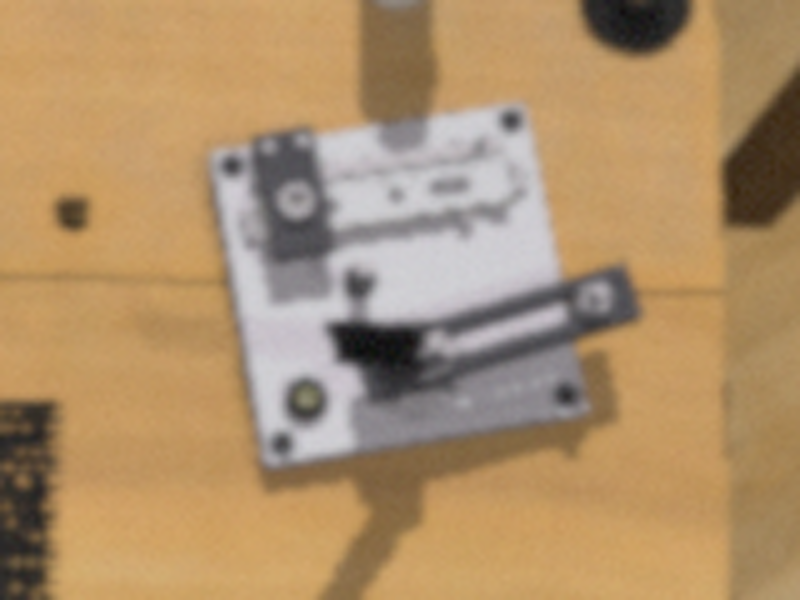

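View pics/side0c.png

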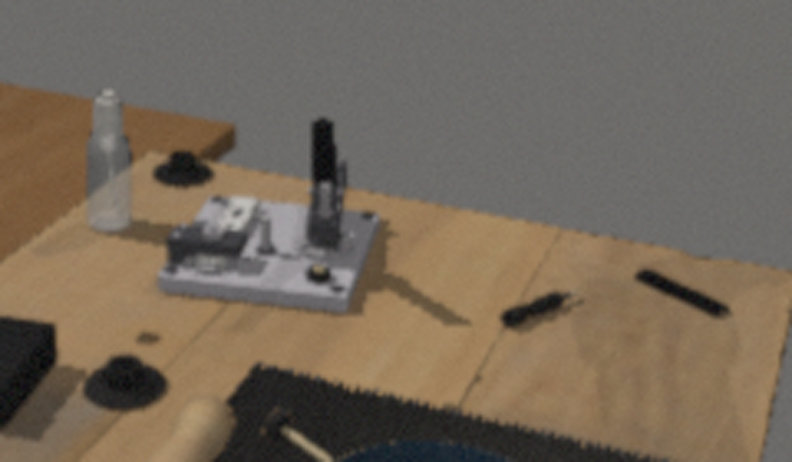

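The pictures show the jig at about (312,188) in the top view. The bush bracket is at upper left, so jig +y is image left and +x is up. The strap points right to its nose at about (355,189), and the raised lever is at about (305,198). The silver rail at (316,170) is the one in the nest. The black look-alike at (341,329) lies on the bench.

```bash
cat > h.py <<'E'
import numpy as np,cv2
from workcell import manip
from scipy.spatial.transform import Rotation as R
from scipy.optimize import least_squares
def cam(c):
    k=manip.calibration(c);K=np.array([[k["fx"],0,k["cx"]],[0,k["fy"],k["cy"]],[0,0,1.]])
    if c=="wrist":
        s=manip.state();q=np.roll(s["ee_rot"],-1);T=np.eye(4);T[:3,:3]=R.from_quat(q).as_matrix();T[:3,3]=s["tcp_pos"]
        T=np.linalg.inv(T@k["tool_from_camera"]);return K,T[:3,:3],T[:3,3]
    return K,cv2.Rodrigues(k["rvec"])[0],k["tvec"]
def proj(C,P):
    K,r,t=C;p=(K@(r@np.atleast_2d(P).T+t[:,None])).T;return p[:,:2]/p[:,2:]
def plane(C,uv,z):
    K,r,t=C;d=r.T@np.linalg.solve(K,[uv[0],uv[1],1]);o=-r.T@t;return o+d*(z-o[2])/d[2]
def jigw(p,P):  # p=x,y,yaw ; jig->world
    P=np.atleast_2d(np.array(P,float));c,s=np.cos(p[2]),np.sin(p[2])
    return np.c_[p[0]+c*P[:,0]-s*P[:,1],p[1]+s*P[:,0]+c*P[:,1],P[:,2]]
E
python3 - <<'E'
from h import *
C=cam("top");o=np.array([230,130])
im=o+np.array([(213,150),(527,103),(590,413),(262,466)])/5-.4
J=np.array([(75,75,15),(75,-75,15),(-75,-75,15),(-75,75,15)])/1e3
W=np.array([plane(C,u,.015) for u in im]);print(W.round(4))
f=lambda p:(proj(C,jigw(p,J))-im).ravel()
m=W.mean(0);d=W[0]+W[1]-W[2]-W[3]
s=least_squares(f,[m[0],m[1],np.arctan2(d[1],d[0])]);print(s.x,s.fun.round(2))
np.save("jig.npy",s.x)
S=cam("side");so=np.array([180,150])
for n,P in dict(post=(-42,0,65),tipup=(-42,38,146),nose=(-42,-100,43),pin=(2,18,46)).items():
    w=jigw(s.x,np.array(P)/1e3);print(n,w.round(4),((proj(C,w)-o)*5).round(),((proj(S,w)-so)*3.3).round())
for n,uv,z in (("bottle",(309,125),0.03),("bottletop",(315,107),.12),("disc",(357,129),.02),("discB",(215,179),.02)):print(n,plane(C,uv,z).round(3))
for n in("bottle","disc","nut"):
  for c in("top","side"):
    if c=="side" : manip.capture("side")
    else: manip.capture("top")
    for r in manip.cut_out(c,n)[:2]:
        ys,xs=np.where(r["pixels"]);print(n,c,round(r["p"],2),xs.min(),xs.max(),ys.min(),ys.max())
E
```

```text
[[ 0.6499 -0.1606  0.015 ]
 [ 0.6762 -0.3067  0.015 ]
 [ 0.5298 -0.3345  0.015 ]
 [ 0.5025 -0.1853  0.015 ]]
[ 0.58962878 -0.24679395  0.17810339] [-0.39 -0.1   0.25 -0.21 -0.27  0.3   0.41 -0.01]
post [[ 0.5483 -0.2542  0.065 ]] [[424. 346.]] [[326. 190.]]
tipup [[ 0.5416 -0.2168  0.146 ]] [[352. 320.]] [[317. 113.]]
nose [[ 0.566  -0.3527  0.043 ]] [[638. 321.]] [[350. 165.]]
pin [[ 0.5884 -0.2287  0.046 ]] [[362. 265.]] [[266. 215.]]
bottle [ 0.731 -0.244  0.03 ]
bottletop [ 0.738 -0.249  0.12 ]
disc [ 0.728 -0.358  0.02 ]
discB [ 0.6   -0.031  0.02 ]
bottle top 0.7 302 320 101 132
bottle side 0.97 204 219 178 220
disc top 0.26 200 208 229 238
disc top 0.17 295 323 274 292
disc side 0.7 205 229 259 274
nut top 0.37 287 295 205 213
nut top 0.34 296 332 160 175
```

```bash
cat >> h.py <<'E'
def totool(Ws):
    s=manip.state();r=R.from_quat(np.roll(s["ee_rot"],-1)).as_matrix()
    return ((np.atleast_2d(Ws)-s["tcp_pos"])@r).round(4)
E
python3 - <<'E'
from h import *
p=np.load("jig.npy")
w=jigw(p,[-.085,-.085,.2]);print(w,totool(w))
E
```

```text
[[ 0.52103223 -0.34550826  0.2       ]] [[ 0.4259 -0.1923  0.0393]]
```

>>> {"method": "carry_out", "body": {"deltas": [[[0.04,-0.018,0],1,0],[[0.08,-0.036,0],2,0],[[0.12,-0.054,0],3.3,0],[[0.16,-0.072,0],3.3,0],[[0.2,-0.09,0],3.3,0],[[0.24,-0.108,0],3.3,0],[[0.28,-0.126,0],3.3,0],[[0.32,-0.144,0],3.3,0],[[0.36,-0.163,0],3.3,0],[[0.4,-0.181,0.02],3.3,0],[[0.426,-0.192,0.039],3.3,0],[[0.426,-0.192,0.039],3.3,0]]}}

```text
t: 2.8
tcp_pos: [0.5241, -0.3395, 0.1979]
ee_rot: [-0.003, 0.996, 0.093, -0.0]
force: [0.1, -0.0, -0.0]
width: 0.0002
grip_force: 0.0
```

```bash
python3 - <<'E'
from h import *
p=np.load("jig.npy");C=cam("wrist");a=manip.capture("wrist")
for n,P in dict(c1=(75,75,15),c2=(75,-75,15),c3=(-75,-75,15),c4=(-75,75,15),pin=(2,18,46),post=(-42,0,65),nose=(-42,-100,50),rail=(38,0,23)).items():
    uv=proj(C,jigw(p,np.array(P)/1e3))[0];print(n,uv.round())
    if abs(uv).max()<2000: cv2.drawMarker(a,tuple(int(x) for x in uv.round()),(0,0,255) if n!="nose" else (0,255,0),0,9)
cv2.imwrite("pics/w1.png",cv2.resize(a,None,fx=1.4,fy=1.4))
s=manip.state();print(s["t"],s["tcp_pos"],s["ee_rot"],s["width"],s["force"])
E
```

```text
c1 [97.  4.]
c2 [278.   6.]
c3 [277. 182.]
c4 [124. 181.]
pin [163.  98.]
post [183. 156.]
nose [307. 154.]
rail [189.  53.]
2.85 [ 0.52240987 -0.34257895  0.19890796] [-1.41806871e-03  9.95796082e-01  9.15852569e-02 -5.40620008e-04] -0.0001207827719355314 [ 0.25962336 -0.7402559   0.19102415]
```

View pics/w1.png

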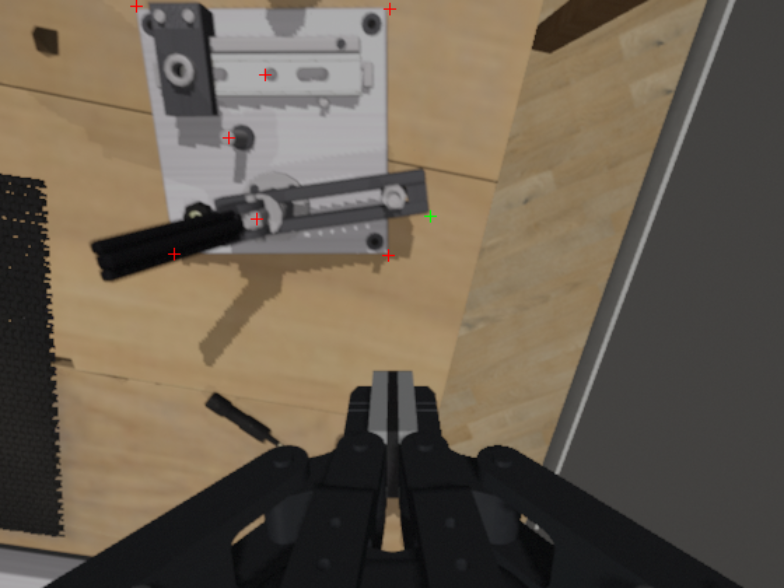

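Jig overlay agrees: the corners fall within about 2–3 px, and the pin and post are where predicted. The strap nose is at about (304,136) px, so the strap is already at about −79° jig. The finger stands clear on its trailing side, so I'll descend.

>>> {"method": "carry_out", "body": {"deltas": [[[0,0,0.04],0,0],[[0,0,0.08],0,0],[[0,0,0.12],0,0],[[0,0,0.153],0,0],[[0,0,0.153],0,0],[[0,0,0.153],0,0]]}}

```text
t: 3.45
tcp_pos: [0.5207, -0.3471, 0.048]
ee_rot: [0.0, 0.996, 0.088, -0.0]
force: [0.1, 1.0, 0.3]
width: -0.0
grip_force: 0.0
```

```bash
python3 - <<'E'
from h import *
p=np.load("jig.npy");s=manip.state();print(s["tcp_pos"],s["ee_rot"],s["force"])
t=np.radians([-85,-80,-75,-70,-65,-60,-50,-40,-30,-20,-10,-5,0]);r,d=.085,.027
P=np.c_[-.042+r*np.cos(t)+d*np.sin(t),r*np.sin(t)-d*np.cos(t),0*t+.046]
print(totool(jigw(p,P)).tolist())
E
```

```text
[ 0.52066854 -0.34714109  0.04797059] [ 1.74748410e-04  9.96107547e-01  8.81457397e-02 -2.28152966e-04] [0.08165387 1.02791722 0.34184446]
[[0.0242, 0.0004, 0.002], [0.0318, 0.0018, 0.002], [0.0396, 0.0025, 0.002], [0.0474, 0.0025, 0.0019], [0.0551, 0.0018, 0.0019], [0.0628, 0.0005, 0.0019], [0.0776, -0.0042, 0.0019], [0.0914, -0.0114, 0.0019], [0.1037, -0.0208, 0.0019], [0.1142, -0.0323, 0.0019], [0.1226, -0.0454, 0.0019], [0.1259, -0.0524, 0.0019], [0.1286, -0.0597, 0.0019]]
```

>>> {"method": "carry_out", "body": {"deltas": [[[0.016,0.001,0.002],0,0],[[0.032,0.002,0.002],0,0],[[0.044,0.0025,0.002],0,0],[[0.055,0.002,0.002],0,0],[[0.063,0.0005,0.002],0,0],[[0.07,-0.0015,0.002],0,0],[[0.0776,-0.004,0.002],0,0],[[0.085,-0.0075,0.002],0,0],[[0.0914,-0.0114,0.002],0,0],[[0.0975,-0.016,0.002],0,0],[[0.1037,-0.021,0.002],0,0],[[0.1037,-0.021,0.002],0,0]]}}

```text
t: 4.65
tcp_pos: [0.621, -0.3045, 0.0454]
ee_rot: [-0.001, 0.996, 0.09, 0.001]
force: [0.7, 0.2, -0.6]
width: -0.0
grip_force: 0.0
```

```bash
python3 - <<'E'
from h import *
p=np.load("jig.npy");C=cam("wrist");a=manip.capture("wrist");s=manip.state();print(s["tcp_pos"],s["force"],s["moment"])
cv2.imwrite("pics/w2.png",a)
t=np.radians([-30,-25,-20,-15,-10,-5,0]);r,d=.085,.027
P=np.c_[-.042+r*np.cos(t)+d*np.sin(t),r*np.sin(t)-d*np.cos(t),0*t+.046]
print(totool(jigw(p,P)).tolist())
E
```

```text
[ 0.62058131 -0.30532597  0.04538783] [ 0.22732206 -0.11185679 -0.13342532] [-0.01950671  0.04144584 -0.01439315]
[[-0.002, 0.0028, -0.0006], [0.0035, -0.0027, -0.0006], [0.0086, -0.0086, -0.0006], [0.013, -0.015, -0.0006], [0.017, -0.0217, -0.0006], [0.0203, -0.0287, -0.0006], [0.023, -0.036, -0.0006]]
```

View pics/w2.png

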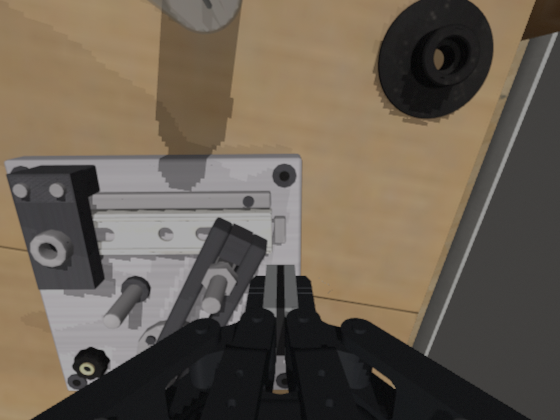

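The wrist view shows the strap pushed round to about 30° short of the rail (nose at about (240,240)), with the finger on its trailing side and the rail undisturbed. I'll carry on to the stop.

>>> {"method": "carry_out", "body": {"deltas": [[[0.0035,-0.003,0],0,0],[[0.0086,-0.0086,0],0,0],[[0.013,-0.015,0],0,0],[[0.017,-0.0217,0],0,0],[[0.02,-0.0285,0],0,0],[[0.022,-0.032,0],0,0],[[0.022,-0.034,0],0,0],[[0.022,-0.036,0],0,0],[[0.022,-0.036,0],0,0]]}}

```text
t: 5.6
tcp_pos: [0.6353, -0.2672, 0.0456]
ee_rot: [0.0, 0.996, 0.089, 0.0]
force: [0.2, -0.1, -0.1]
width: -0.0001
grip_force: 0.1
```

```bash
python3 - <<'E'
from h import *
C=cam("wrist");a=manip.capture("wrist");s=manip.state();print(s["tcp_pos"],s["force"],s["moment"])
cv2.imwrite("pics/w3.png",a)
E
```

```text
[ 0.63493898 -0.26729497  0.04546766] [ 0.25997055 -0.18188004  0.90046774] [-0.00599074 -0.05476895 -0.00589176]
```

View pics/w3.png

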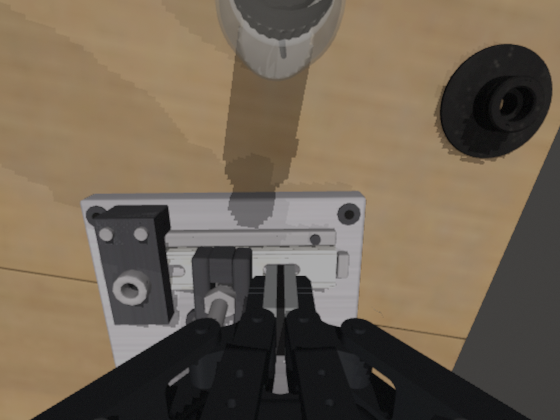

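Strap is now nearly square over the rail (nose at about (222,250)), but there is no stop force yet. Continue gently.

>>> {"method": "carry_out", "body": {"deltas": [[[0,-0.0015,0],0,0],[[0,-0.003,0],0,0],[[0,-0.0045,0],0,0],[[0,-0.006,0],0,0],[[0,-0.006,0],0,0]]}}

```text
t: 6.15
tcp_pos: [0.6343, -0.2637, 0.0456]
ee_rot: [0.001, 0.996, 0.088, 0.001]
force: [2.6, -5.0, -1.9]
width: -0.0001
grip_force: 2.7
```

>>> {"method": "carry_out", "body": {"deltas": [[[0,-0.003,0],0,0],[[0,-0.003,0],0,0],[[0,-0.003,0],0,0]]}}

```text
t: 6.45
tcp_pos: [0.6342, -0.2634, 0.0458]
ee_rot: [0.003, 0.996, 0.088, 0.001]
force: [5.4, -9.5, -3.8]
width: -0.0002
grip_force: 4.9
```

```bash
python3 - <<'E'
from h import *
p=np.load("jig.npy");s=manip.state();print(s["tcp_pos"],s["force"],s["q"])
P=np.array([(43,-60,46),(43,-60,240),(-80,0,240)])/1e3
print(totool(jigw(p,P)).tolist())
d=s["tcp_pos"]-[p[0],p[1],0];c,n=np.cos(p[2]),np.sin(p[2]);print(c*d[0]+n*d[1],-n*d[0]+c*d[1])
E
```

```text
[ 0.6341721  -0.26343777  0.04583539] [ 5.43982965 -9.4699448  -3.83354021] [ 0.6515755   0.78903835 -0.44262078  1.57193922  0.41459001  0.86994498
 -1.34102644]
[[0.0022, 0.0357, 0.0001], [0.0027, 0.0369, -0.1939], [-0.1205, -0.0228, -0.1946]]
0.04089003661971408 -0.02427197728380468
```

The strap is at the stop: 9.5 N with no further motion, and the finger centre at jig y = −24 mm fits. Now I'll retreat sideways, rise, and go over the lever.

>>> {"method": "carry_out", "body": {"deltas": [[[0,0.015,0],0,0],[[0,0.035,0],0,0],[[0,0.035,-0.04],0,0],[[0,0.035,-0.085],0,0],[[0,0.035,-0.13],0,0],[[0,0.035,-0.165],0,0],[[0,0.035,-0.165],0,0],[[0,0.035,-0.165],0,0]]}}

```text
t: 7.25
tcp_pos: [0.6396, -0.2928, 0.2113]
ee_rot: [0.0, 0.996, 0.089, 0.001]
force: [-1.0, -0.8, -0.6]
width: 0.0001
grip_force: 0.0
```

```bash
python3 - <<'E'
from h import *
p=np.load("jig.npy");s=manip.state();print(s["tcp_pos"],s["force"])
P=np.array([(-48,0,210),(-48,0,165)])/1e3
print(totool(jigw(p,P)).tolist())
E
```

```text
[ 0.63964667 -0.2928239   0.21133555] [-1.03433779 -0.82442554 -0.62742538]
[[-0.0891, -0.0542, 0.0012], [-0.0891, -0.0542, 0.0462]]
```

>>> {"method": "carry_out", "body": {"deltas": [[[-0.03,-0.018,0],0,0],[[-0.06,-0.036,0],0,0],[[-0.089,-0.054,0],0,0],[[-0.089,-0.054,0],0,0],[[-0.089,-0.054,0],0,0]]}}

```text
t: 7.75
tcp_pos: [0.5408, -0.2554, 0.209]
ee_rot: [-0.001, 0.996, 0.089, -0.001]
force: [1.2, -0.5, -0.4]
width: 0.0001
grip_force: 0.0
```

```bash
python3 - <<'E'
from h import *
p=np.load("jig.npy");C=cam("wrist");a=manip.capture("wrist");b=manip.capture("top");D=cam("top")
for c,im in((C,a),(D,b)):
  for n,P in dict(nose=(58,0,50),l=(58,13,50),r=(58,-13,50),tip=(-80,0,146)).items():
    uv=proj(c,jigw(p,np.array(P)/1e3))[0];print(n,uv.round(1));cv2.circle(im,tuple(int(x) for x in uv.round()),1,(0,0,255),-1)
s=manip.state();print(s["t"],s["tcp_pos"],s["force"])
cv2.imwrite("pics/w4.png",np.hstack([cv2.resize(a,(440,330)),cv2.resize(b[130:250,240:370],(358,330))]))
X=np.array([(-48,150),(-58,147),(-61.6,142),(-67.5,139),(-73.1,135.6),(-78.4,131.6),(-83.4,127.3),(-88,122.5),(-92,117.4),(-95.7,112),(-98.8,106.2),(-101.4,100),(-103.5,93.9),(-106,81),(-106,75)])/1e3
for r in totool(jigw(p,np.c_[X[:,0],0*X[:,0],X[:,1]])).tolist():print(r)
E
```

```text
nose [281.7  66.3]
l [265.6  66.3]
r [297.8  66.3]
tip [281.9 277.9]
nose [306.2 157.4]
l [300.5 158.2]
r [311.9 156.5]
tip [322.3 209.4]
7.85 [ 0.54263048 -0.25585799  0.2095827 ] [-0.30133568  0.29959264  0.36170577]
[-0.0001, -0.0005, 0.0596]
[-0.0101, -0.0005, 0.0626]
[-0.0137, -0.0005, 0.0676]
[-0.0196, -0.0005, 0.0706]
[-0.0252, -0.0005, 0.074]
[-0.0305, -0.0005, 0.078]
[-0.0355, -0.0005, 0.0823]
[-0.0401, -0.0005, 0.0871]
[-0.0441, -0.0005, 0.0922]
[-0.0478, -0.0005, 0.0976]
[-0.0509, -0.0005, 0.1034]
[-0.0535, -0.0005, 0.1096]
[-0.0556, -0.0005, 0.1157]
[-0.0581, -0.0005, 0.1286]
[-0.0581, -0.0005, 0.1346]
```

View pics/w4.png

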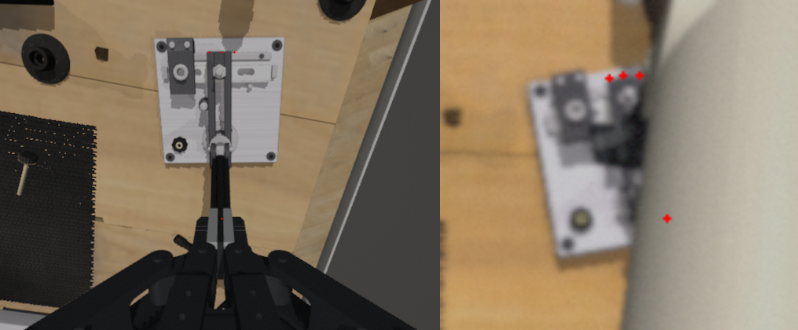

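The strap lies straight over the rail against the pin (nose about (279,66) px). The raised lever is under the fingers and in line with them (about (280,230) px). I'll push it down along its arc.

>>> {"method": "carry_out", "body": {"deltas": [[[0,-0.001,0.03],0,0],[[0,-0.001,0.059],0,0],[[-0.01,-0.001,0.0625],0,0],[[-0.0137,-0.001,0.0675],0,0],[[-0.0196,-0.001,0.0705],0,0],[[-0.0252,-0.001,0.074],0,0],[[-0.0305,-0.001,0.078],0,0],[[-0.0355,-0.001,0.082],0,0],[[-0.04,-0.001,0.087],0,0],[[-0.044,-0.001,0.092],0,0],[[-0.048,-0.001,0.0975],0,0],[[-0.048,-0.001,0.0975],0,0]]}}

```text
t: 9.05
tcp_pos: [0.4935, -0.2635, 0.1118]
ee_rot: [-0.0, 0.996, 0.089, -0.001]
force: [0.1, -0.8, 0.4]
width: -0.0001
grip_force: 0.0
```

```bash
python3 - <<'E'
from h import *
p=np.load("jig.npy");C=cam("wrist");a=manip.capture("wrist");cv2.imwrite("pics/w5.png",a)
s=manip.state();print(s["t"],s["tcp_pos"],s["force"])
X=np.array([(-95.7,112),(-98.8,106.2),(-101.4,100),(-103.5,93.9),(-105,87),(-106,81),(-106,75)])/1e3
for r in totool(jigw(p,np.c_[X[:,0],0*X[:,0],X[:,1]])).tolist():print(r)
E
```

```text
9.1 [ 0.493679   -0.26322929  0.11204848] [ 0.84890013 -0.22505309 -0.77406521]
[0.0016, 0.0008, 0.0]
[-0.0014, 0.0008, 0.0059]
[-0.004, 0.0008, 0.0121]
[-0.0061, 0.0008, 0.0182]
[-0.0076, 0.0009, 0.0251]
[-0.0086, 0.0009, 0.0311]
[-0.0086, 0.0009, 0.0371]
```

View pics/w5.png

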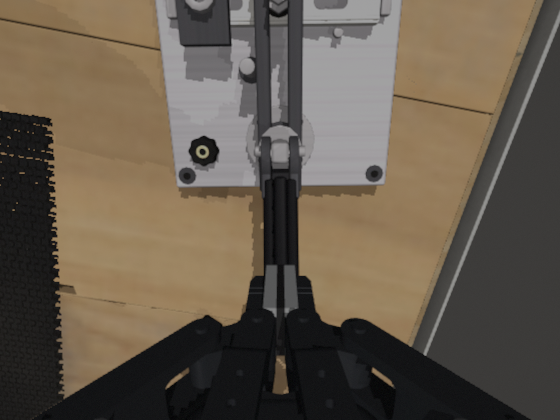

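The lever (at about (280,240) px) has come down under the fingertips, with the strap still on the pin. Continue to the hard stop.

>>> {"method": "carry_out", "body": {"deltas": [[[-0.0014,0,0.006],0,0],[[-0.004,0,0.012],0,0],[[-0.006,0,0.018],0,0],[[-0.0075,0,0.025],0,0],[[-0.0085,0,0.031],0,0],[[-0.0085,0,0.034],0,0],[[-0.0085,0,0.037],0,0],[[-0.0085,0,0.037],0,0]]}}

```text
t: 9.9
tcp_pos: [0.4857, -0.2653, 0.0792]
ee_rot: [0.001, 0.996, 0.089, -0.001]
force: [-14.4, 2.6, 38.4]
width: 0.0003
grip_force: 19.8
```

38 N at tip height 71 mm, so the lever is on its hard stop (73 mm nominal). Lift off.

>>> {"method": "carry_out", "body": {"deltas": [[[0,0,-0.008],0,0],[[0,0,-0.02],0,0],[[0,0,-0.05],0,0],[[0,0,-0.09],0,0],[[0,0,-0.11],0,0],[[0,0,-0.11],0,0],[[0,0,-0.11],0,0]]}}

```text
t: 10.6
tcp_pos: [0.4864, -0.2646, 0.1856]
ee_rot: [0.0, 0.996, 0.089, 0.0]
force: [-0.1, -0.5, -0.8]
width: -0.0001
grip_force: 0.0
```

```bash
python3 - <<'E'
from h import *
p=np.load("jig.npy");C=cam("wrist");a=manip.capture("wrist");b=manip.capture("side");D=cam("side")
for c,im in((C,a),(D,b)):
  for n,P in dict(nose=(58,0,44),tipdown=(-131,0,73)).items():
    uv=proj(c,jigw(p,np.array(P)/1e3))[0];print(n,uv.round(1));cv2.circle(im,tuple(int(x) for x in uv.round()),1,(0,0,255),-1)
s=manip.state();print(s["t"],s["tcp_pos"],s["force"])
cv2.imwrite("pics/w6.png",np.hstack([cv2.resize(a,(400,300)),cv2.resize(b[170:260,210:330],(400,300))]))
E
```

```text
nose [282.5 -20.6]
tipdown [282.2 242.1]
nose [242.1 210.8]
tipdown [312.7 208.4]
10.7 [ 0.48553616 -0.26420099  0.18438594] [ 0.94237308 -0.13695397 -0.65570357]
```

View pics/w6.png

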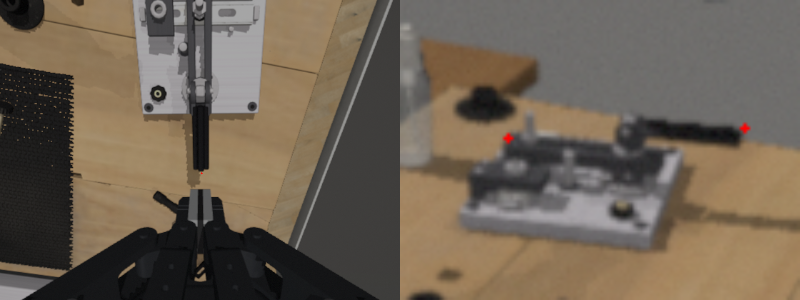

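The lever stays level by itself, with its tip at the predicted full-down point in both views. The strap is straight on its pin and the rail is in its nest.

```bash
python3 -c "
from workcell import manip
print(manip.finish_job())"
```

```text
the job is handed in; nothing more can be done
None
```

I pushed the strap round against its stop pin and then pushed the cam lever down to its hard stop, where it stays by itself with the rail still in its nest. The job was handed in at about 11 s of the 45 s; no verdict came back, and the pad force on the rail could not be measured directly.

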